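# Clear the jeweller's cutting mat

### The arm

A 7-joint arm with a two-finger parallel gripper is mounted at the origin on a cart in front of the work surface, level with it; the furniture and walls round the work are solid. World frame = base frame: x ahead of the robot, y to its left, z up, the work surface at z = 0. Lengths are in m, angles in rad, forces in N, time in s.
With the tool pointing down it reaches from about 0.425 to 0.925 m from the base axis. Payload 6.8 kg.
Tool frame: the origin (TCP) lies midway between the tips of the shut fingers; the grasp point (between the pads) lies 19 mm behind it; z points along the fingers, y is the line along which they close (so a half turn about z gives the same grasp; the last joint's range is limited). The gripper opens to 85 mm and grips with 20 to 120 N. Pads are 22 mm wide; open, the fingers measure 114 mm over their backs; the gripper's body (76 mm by 85 mm) begins 54 mm behind the grasp point. The pads swing forward as they close: fully open they stand 13 mm farther back than shut.
Start: joints at [1.033, 0.477, 0.022, 1.555, -0.011, 1.109, -0.083], TCP at [0.281, -0.614, 0.231] pointing down, gripper open.
Joint ranges: [-2.96, 2.96], [-0.34, 2.1], [-1.41, 1.46], [0.24, 2.44], [-1.37, 4.51], [0.17, 1.92], [-2.96, 2.96]. Speed limits (rad/s): [2.39, 2.39, 3.14, 3.14, 3.14, 3.14, 3.14].

### API

Orientations are given as a rotation vector (axis times angle).
In Python, from bench import status, vision, r gives the robot as it stands. The module is installed in compiled form; this text tells all that it offers.
- The arm moves only by the shell command python3 -m handwheel 'ROWS' [OPENING] [FORCE]. ROWS is JSON, a list of rows, each an object with "dp": the shift along the tool's x, y, z in m, a list of three; "delta_rot": the turn, a rotation vector about the tool's x, y, z in rad, a list of three. In form: [{"dp": [x, y, z], "delta_rot": [rx, ry, rz]}, ...]. A call has 1 to 12 rows; each row is the pose to reach, as a shift and turn from the pose commanded when the call began, along the tool's axes at that moment; what a row does not reach only later rows make up. A row lasts 1/8 s, in which the tool goes at most 62.5 mm and 10.7 degrees, less where a joint would pass 70% of its speed; a pose out of reach is approached as far as the arm can. A call with a gripper value outside its range is refused whole. OPENING is the opening, from 0 (shut) to 1 (fully open), set as the call begins (- or left out, the last holds). The fingers move at their own pace and stop on an object; FORCE is the grip in N (left out, the last holds). Time passes only in rows, so rows that repeat a pose let the fingers close. It gives the time, the measured TCP pose, the force, the opening and the grip force at its end, in the units of the state.
- status.get_obs(): the state, without advancing time (a new reading comes with each control period).
- vision.grab_frame(name): name is "scene" or "top" or "wrist"; returns a dict with "img" (420x560x3 uint8, blue, green, red), "fovy" (degrees; the focal length in pixels is half the picture's height over the tangent of half this angle, whatever the lens; pixels are square), "cx", "cy" (the principal point, pixels), "distortion" ([k1, k2, p1, p2, k3] as OpenCV has them; the pictures are not rectified), "world_from_camera" (4x4, takes a point from camera to world coordinates). Camera axes: x right, y up, looking along -z (the intrinsics and any distortion apply to the point x, -y, -z); pixel columns grow to the right and rows downward; lengths in m; the calibration is good to about 2 mm. A picture is of the moment at which its call begins. There is no depth.
- r.hand_in(): hands the job in; it is judged then, once.
The state is a dict: "clock": time; "joints": joint angles; "qvel": joint speeds; "tau": joint torques, N m; "tcp_pos": TCP position; "orientation": TCP orientation; "contact_force": force on the tool from outside, world axes, zero at the start; "moment": the same for the moment, N m; "grip_width": finger opening in m; "gripper_force": force on a finger pad.
Only numpy, scipy, OpenCV 4.12 (cv2) and the standard library are available. Lean on these libraries where they do the work, as an engineer would, in place of code of your own. Each camera call takes 0.05 s, during which the arm holds its last target. There are 200 camera calls.

### The job

Clear the mixed handful off the cutting mat: stand the jar of red beads and the jar of teal beads in the wells of the jar block lined with their own colour, lay the blue pliers and the yellow-handled needle file on the tool rest, pliers between the wide-set pins and file between the narrow-set pins, both with their handles over the rest's front rail (the one nearer the robot), and lay the bronze charm in the white card tray. The jars are glass, so set them down and do not drop them, and leave the jar of gilt rings standing in its well.

Things in the scene. Friction and masses are not known exactly. Their poses are not given: they have to be found in the camera images.
- jar_red: loose screw jar of red beads with a white cap, 44 mm across and 48 mm tall, upright. Origin: centre of its underside, z up. Grip it across the sides between 18 and 42 mm above its underside. 40 g, give or take a third.
- jar_teal: loose screw jar of teal beads with a black cap, otherwise the same as the red one (44 mm across, 48 mm tall, origin at the centre of its underside).
- pliers_blue: loose small blue-handled flat-nose pliers lying flat, 130 x 38 x 11 mm; the grippable body is 30 mm wide (along its y). Origin: middle of the underside, z up; x runs along the tool: the handles lie to -x, the jaws to +x. Grip across y at the origin. About 95 g.
- file_yellow: loose needle file with a yellow handle lying flat, 138 mm long. Origin: middle of its length, on the underside, z up; y runs along the tool: the handle (10 mm thick, from y = +19 mm to +69 mm) lies to +y, the thin steel blade (4 mm, its axis 5 mm above the underside) to -y. Balances at about y = +28 mm: pinch it there across x. About 22 g.
- charm: loose bronze tassel charm lying flat, 23 x 58 x 8 mm, long along its y; the grippable part is 20 mm wide along x and 6 mm high, from y = -28 mm to +22 mm. Origin: middle of the underside, z up. 12 g.
- jar_gilt: loose screw jar of gilt rings with a white cap, 40 mm across and 40 mm tall, already standing in the middle well of the jar block; leave it there. Origin: centre of its underside.
- jar_block: fixed pale beech block, 78 x 210 x 20 mm, with three round wells in a row along y, 60 mm across, 14 mm deep (floor 6 mm, rim 20 mm above the underside). Origin: centre of the underside. Red-felt well at y = +66 mm, teal-felt well at y = -66 mm, gilt rings' well in the middle. Neighbours stand close: let the fingers close along the block's x.
- tool_rest: fixed dark wooden rest, board 124x136x8 mm, two rails along y (11 mm thick, tops 22 mm above the underside): front rail at x=0, nearer the robot; back rail at x=+96 mm. Brass pins stand 13 mm above the rails at y=-55,-5,+21,+47. Origin: underside below front rail's middle. Pliers' place: x=+48,y=-30; file's: x=+48,y=+34; tools lie along x across both rails, handles to -x.
- card_tray: fixed open white card tray, 93 x 113 mm (x by y), walls 25 mm high and 2 mm thick, floor 2 mm above the underside. Origin: centre of the underside, z up.

How it is judged:
At the end, for the whole second after the job is handed in: Jars upright on the floors of their wells (within 13 mm of centre, gilt in the middle); pliers (within 16 mm across, 18 mm along) and file (13, 22 mm) lie level on both rails between their pins, handles at the front rail; charm flat on the tray floor; all released, at rest (x of jar_red in the frame of jar_block between -0.013 and 0.013 m and y of jar_red in the frame of jar_block between 0.053 and 0.079 m and z of jar_red in the frame of jar_block between 0.002 and 0.01 m and angle between each of jar_red, jar_teal, jar_gilt, pliers_blue's own z axis and vertical below 0.15 rad and linear speed of each of jar_red, jar_teal, jar_gilt, pliers_blue, file_yellow, charm below 0.03 m/s and angular speed of each of jar_red, jar_teal, jar_gilt, pliers_blue, file_yellow, charm below 0.5 rad/s and x of jar_teal in the frame of jar_block between -0.013 and 0.013 m and y of jar_teal in the frame of jar_block between -0.079 and -0.053 m and z of jar_teal in the frame of jar_block between 0.002 and 0.01 m and x of jar_gilt in the frame of jar_block between -0.013 and 0.013 m and y of jar_gilt in the frame of jar_block between -0.013 and 0.013 m and z of jar_gilt in the frame of jar_block between 0.002 and 0.01 m and x of pliers_blue in the frame of tool_rest between 0.03 and 0.066 m and y of pliers_blue in the frame of tool_rest between -0.046 and -0.014 m and z of pliers_blue in the frame of tool_rest between 0.017 and 0.027 m and x of tool_rest in the frame of pliers_blue below -0.02 m and x of file_yellow in the frame of tool_rest between 0.026 and 0.07 m and y of file_yellow in the frame of tool_rest between 0.021 and 0.047 m and z of file_yellow in the frame of tool_rest between 0.014 and 0.027 m and angle between file_yellow's own y axis and vertical between 1.42 and 1.72 rad and y of tool_rest in the frame of file_yellow above 0.02 m and x of charm in the frame of card_tray between -0.046 and 0.046 m and y of charm in the frame of card_tray between -0.056 and 0.056 m and z of charm in the frame of card_tray between -0.001 and 0.01 m and angle between charm's own z axis and vertical below 0.2 rad); the robot touches nothing.
It fails at once if a bead jar is dropped (falls faster than 0.8 m/s with no finger on it) ((linear speed of jar_red above 0.8 m/s and contact force between the fingers and jar_red below 0.1 N) or (linear speed of jar_teal above 0.8 m/s and contact force between the fingers and jar_teal below 0.1 N)).
It fails at once if the gilt-ring jar is taken or knocked out of its well (moved more than 25 mm) (distance of jar_gilt from where it was at the start of the episode above 0.025 m).
It also fails if it takes over 125 s, if anything falls off the work surface, if the arm or the gripper's body presses on something with over 40 N, if the wrist force passes 120 N, or if a joint passes its speed limit or range.

## Working session

There is one attempt and no reset: what is moved stays moved. The work goes in short steps, Python scripts to look and compute and a shell command to move; the robot and the scene stay as the last step left them, time stands still between calls to the robot, and variables do not carry over. Pictures are saved under pics/ and viewed, at most 14 in all, crops included, and the job is handed in when it is done.

```bash
mkdir -p pics; python3 - <<'E'
from bench import status, vision, r
import cv2,numpy as np
o=status.get_obs();print(o)
for n in("scene","top","wrist"):
    f=vision.grab_frame(n);cv2.imwrite(f"pics/{n}0.png",f["img"])
    print(n,f["fovy"],f["cx"],f["cy"],f["distortion"],np.round(f["world_from_camera"],4).tolist())
E
```

```text
{'clock': 0.0, 'joints': array([ 1.03287552,  0.47781119,  0.02238009,  1.55647096, -0.01150873,
        1.10929297, -0.08309436]), 'qvel': array([ 0.00115889, -0.00184107, -0.00083925,  0.00064079, -0.00024264,
       -0.0005295 ,  0.00036502]), 'tau': array([-1.75376795e-04, -5.96443856e+01,  1.60773341e+00, -2.81190741e+01,
        1.24327347e-02,  9.27876681e-03, -6.50831922e-07]), 'tcp_pos': array([ 0.28099255, -0.61307222,  0.23031083]), 'orientation': array([-3.06759344e+00, -6.69578003e-01,  8.47451830e-04]), 'contact_force': array([-0.14142795, -0.15484416,  0.11738662]), 'moment': array([0.00624607, 0.04000495, 0.03760096]), 'gripper_force': 0.0, 'grip_width': 0.08530544643588059}
scene 46.625440053836456 275.21987671513574 205.13908825418375 [-0.10910054  0.          0.          0.          0.        ] [[0.6577, 0.3828, -0.6488, -0.1404], [-0.7529, 0.3059, -0.5828, -0.5897], [-0.0246, 0.8718, 0.4893, 0.5351], [0.0, 0.0, 0.0, 1.0]]
top 50.85083716089174 281.29282227235456 210.64291893841087 [-0.08387715  0.          0.          0.          0.        ] [[-0.005, 0.9834, -0.1813, 0.3411], [-0.9998, -0.0014, 0.02, 0.0196], [0.0194, 0.1814, 0.9832, 1.0724], [0.0, 0.0, 0.0, 1.0]]
wrist 70.07026135513995 280.38888691270387 204.9846728801837 [-0.05786938  0.          0.          0.          0.        ] [[0.4155, 0.8642, 0.2839, 0.3544], [-0.9096, 0.3954, 0.1277, -0.5802], [-0.0019, -0.3113, 0.9503, 0.3726], [0.0, 0.0, 0.0, 1.0]]
```

View pics/top0.png

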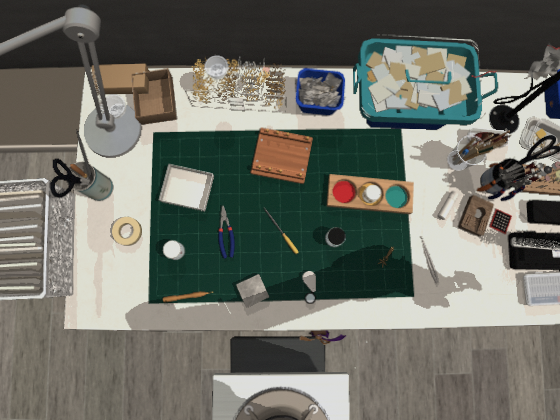

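View pics/scene0.png

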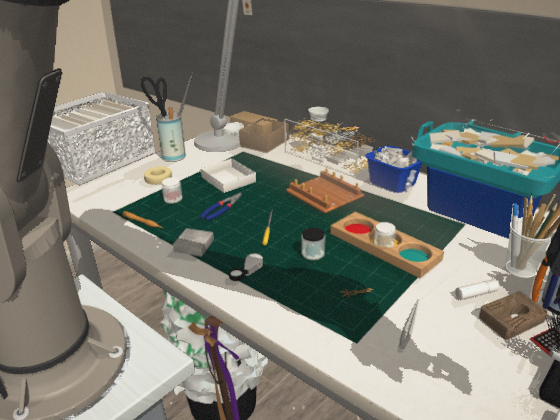

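Top shows the white-capped (red) jar at (173,250), black-capped jar (335,237), pliers (226,232), file (281,230), charm (386,256), tray (187,187), rest (281,155) and block (370,194). The scene view shows the same things. Next I look closer.

```bash
cat > h.py <<'E'
import cv2,numpy as np
from scipy.spatial.transform import Rotation as R
def ray(f,uv):
    h=f["img"].shape[0];F=h/2/np.tan(np.radians(f["fovy"])/2)
    K=np.array([[F,0,f["cx"]],[0,F,f["cy"]],[0,0,1]])
    p=cv2.undistortPoints(np.array(uv,float).reshape(-1,1,2),K,np.array(f["distortion"],float))[:,0]
    T=np.array(f["world_from_camera"]);d=np.c_[p[:,0],-p[:,1],-np.ones(len(p))]@T[:3,:3].T
    return T[:3,3],d/np.linalg.norm(d,axis=1)[:,None]
def plane(f,uv,z):
    c,d=ray(f,uv);return c+d*((z-c[2])/d[:,2])[:,None]
def tri(fs,uvs):
    A=np.zeros((3,3));b=np.zeros(3);L=[]
    for f,u in zip(fs,uvs):
        c,d=ray(f,[u]);P=np.eye(3)-np.outer(d[0],d[0]);A+=P;b+=P@c;L.append((P,c))
    x=np.linalg.solve(A,b);return x,[round(float(np.linalg.norm(P@(x-c)))*1e3,1) for P,c in L]
def mask(f,lo,hi,roi,minarea=8):
    """HSV mask in roi (u0,v0,u1,v1) -> mask and contours, largest first"""
    m=cv2.inRange(cv2.cvtColor(f["img"],cv2.COLOR_BGR2HSV),lo,hi);k=np.zeros_like(m);u0,v0,u1,v1=roi;k[v0:v1,u0:u1]=255;m&=k
    c=sorted(cv2.findContours(m,cv2.RETR_EXTERNAL,cv2.CHAIN_APPROX_NONE)[0],key=cv2.contourArea,reverse=True)
    return m,c
E
python3 - <<'E'
import cv2
a=cv2.imread('pics/top0.png')[125:310,150:420];cv2.imwrite('pics/topc.png',cv2.resize(a,None,fx=2.9,fy=2.9,interpolation=cv2.INTER_CUBIC))
a=cv2.imread('pics/scene0.png')[145:310,115:450];cv2.imwrite('pics/scenec.png',cv2.resize(a,None,fx=2.38,fy=2.38,interpolation=cv2.INTER_CUBIC))
E
```

```text
(no output)
```

View pics/topc.png

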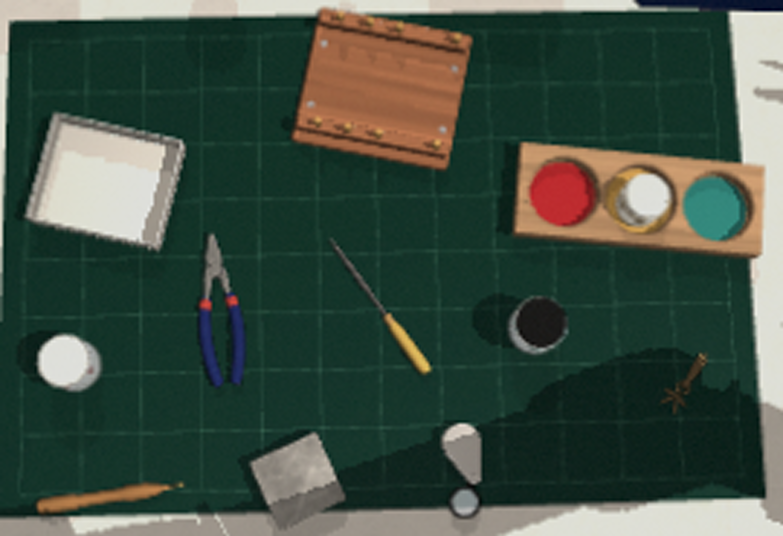

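View pics/scenec.png

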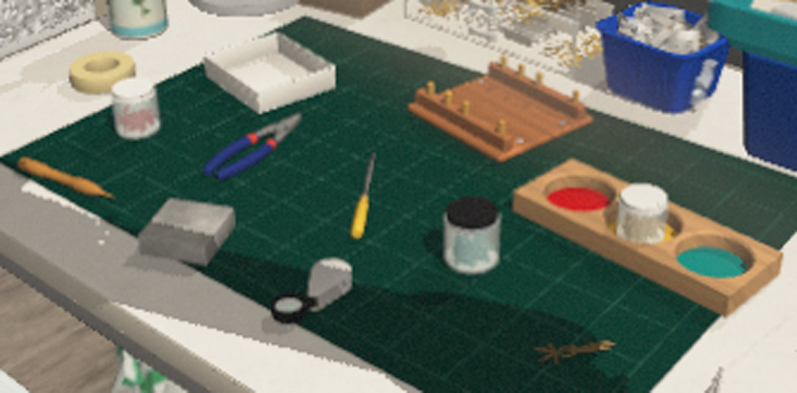

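Enlarged top: file tip (332,239) to handle end (427,371), pliers jaws up at (211,234) with handles to the robot, charm (688,380) with tassel at the lower left, front pins (316,121),(347,127),(376,133),(436,143). The same features are matched in the scene crop and triangulated.

```bash
python3 - <<'E'
from h import *
from bench import vision
t=vision.grab_frame("top");s=vision.grab_frame("scene")
M={'pl_tip':((211,234),(299,117)),'pl_redL':((206,305),(251,139)),'pl_redR':((233,300),(271,144)),'pl_hL':((218,384),(207,172)),'pl_hR':((237,382),(220,176)),
'f_tip':((332,239),(374,155)),'f_j':((388,317),(364,196)),'f_end':((427,371),(357,236)),
'capR':((67,361),(135,90)),'capT':((540,322),(472,213)),
'b++':((521,142),(573,160)),'b-+':((515,234),(514,197)),'b+-':((764,166),(780,258)),'b--':((758,257),(733,297)),
'pin47':((316,121),(432,86)),'pin21':((347,127),(447,103)),'pin-5':((376,133),(465,107)),'pin-55':((436,143),(502,127)),
'bp47':((338,16),(490,64)),'bp-55':((456,38),(575,95)),
'tr_L':((55,114),(276,34)),'tr_b':((185,140),(334,66)),'tr_c':((161,249),(262,93)),'tr_d':((26,219),(205,66)),
'ch_tas':((672,400),(545,352)),'ch_bail':((703,357),(608,346)),
'feltR':((563,193),(578,200)),'feltT':((715,208),(711,263))}
for k,(a,b) in M.items():
    x,e=tri([t,s],[(a[0]/2.9+149.7,a[1]/2.9+124.7),(b[0]/2.38+114.7,b[1]/2.38+144.7)]);print(k,np.round(x*1e3,0),e)
# masks in top
g=lambda *a:mask(t,*a)
def rep(n,f,lo,hi,roi,z):
    m,c=mask(f,lo,hi,roi)
    if not c:print(n,'none');return
    P=np.vstack(c[:4] if n in('pliers','file') else c[:1])[:,0].astype(np.float32);r_=cv2.minAreaRect(plane(f,P,z)[:,:2].astype(np.float32)*1000)
    mo=plane(f,[np.argwhere(m)[:,::-1].mean(0)],z)[0]*1000
    print(n,'rect',np.round(r_[0],1),np.round(r_[1],1),round(r_[2],1),'mean',np.round(mo,1),m.sum()//255)
rep('feltR',t,(0,120,80),(10,255,255),(320,170,365,215),.006)
rep('feltRb',t,(170,120,80),(180,255,255),(320,170,365,215),.006)
rep('feltT',t,(75,90,80),(95,255,255),(380,180,412,212),.006)
rep('capR',t,(0,0,190),(180,60,255),(155,235,190,265),.048)
rep('capT',t,(0,0,0),(180,255,45),(322,225,348,247),.048)
rep('handles',t,(110,100,40),(130,255,255),(200,200,245,265),.006)
rep('file',t,(18,90,100),(35,255,255),(260,200,305,260),.005)
rep('charm',t,(5,60,30),(25,255,255),(370,240,402,270),.004)
rep('tray',t,(0,0,90),(180,70,255),(155,160,217,215),.02)
rep('gilt',t,(0,0,190),(180,60,255),(358,180,385,208),.046)
E
```

```text
pl_tip [552. 142.   4.] [1.0, 1.0]
pl_redL [491. 145.   5.] [0.7, 0.7]
pl_redR [495. 122.   6.] [0.9, 0.9]
pl_hL [425. 134.   3.] [1.1, 1.1]
pl_hR [427. 118.   4.] [1.1, 1.1]
f_tip [548.  40.   0.] [0.4, 0.4]
f_j [481.  -8.   6.] [1.0, 1.0]
f_end [436. -40.   2.] [1.0, 1.0]
capR [441. 251.  44.] [1.5, 1.5]
capT [ 472. -131.   43.] [1.3, 1.3]
b++ [ 630. -123.   16.] [1.5, 1.5]
b-+ [ 550. -116.   14.] [1.4, 1.4]
b+- [ 608. -332.   14.] [0.7, 0.7]
b-- [ 531. -325.   17.] [3.8, 3.8]
pin47 [645.  52.  29.] [2.4, 2.4]
pin21 [641.  27.  21.] [0.3, 0.3]
pin-5 [635.   2.  27.] [1.4, 1.4]
pin-55 [626. -49.  26.] [0.8, 0.8]
bp47 [735.  38.  25.] [5.1, 5.1]
bp-55 [719. -67.  28.] [1.1, 1.1]
tr_L [653. 276.  21.] [0.6, 0.6]
tr_b [628. 164.  25.] [0.0, 0.0]
tr_c [537. 180.  25.] [3.1, 3.1]
tr_d [566. 298.   8.] [2.4, 2.4]
ch_tas [ 409. -245.    4.] [0.2, 0.2]
ch_bail [ 446. -275.    1.] [0.6, 0.6]
feltR [ 586. -158.   10.] [0.6, 0.6]
feltT [ 573. -289.   10.] [0.7, 0.7]
feltR rect [ 586.1 -157.1] [57.8 53.6] 90.0 mean [ 586.5 -159.     6. ] 137
feltRb rect [ 585.5 -156.5] [49.3 49.1] 44.4 mean [ 585.7 -156.4    6. ] 284
feltT rect [ 573.1 -288.2] [53.6 48.8] 25.9 mean [ 572.9 -288.4    6. ] 348
capR rect [439.9 254.4] [37.6 35.1] 1.9 mean [440.  254.3  48. ] 223
capT rect [ 470.5 -129.7] [37.6 38.3] 63.0 mean [ 471.3 -122.1   48. ] 305
handles rect [457.4 119. ] [61.1  9.5] 3.3 mean [456.3 130.8   6. ] 200
file rect [458.2 -22.5] [58.8  9.2] 36.4 mean [455.3 -24.9   5. ] 81
charm rect [ 426.8 -256.5] [16.4 51.9] 59.5 mean [ 425.3 -257.8    4. ] 59
tray rect [595.4 230.9] [118.9  97.3] 77.4 mean [594.7 230.8  20. ] 1854
gilt rect [ 576.3 -221.2] [35.5 32. ] 44.0 mean [ 575.8 -221.5   46. ] 168
```

```bash
cat >> h.py <<'E'
def go(x,y,z,az=None):
    """print tool-frame dp (mm) and delta_rot for world target (mm), closing axis azimuth az deg (mod 180)"""
    from bench import status
    o=status.get_obs();Rc=R.from_rotvec(o["orientation"]).as_matrix();p=o["tcp_pos"]
    c=np.degrees(np.arctan2(Rc[1,1],Rc[0,1]))
    if az is None: az=c
    az=np.radians(c+((az-c+90)%180-90))
    Y=np.array([np.cos(az),np.sin(az),0]);Z=np.array([0,0,-1.]);T=np.c_[np.cross(Y,Z),Y,Z]
    print("t",round(o["clock"],2),"tcp",np.round(p*1e3,1),"az",round(c,1),"j7",round(o["joints"][6],2),"w",round(o["grip_width"]*1e3,1))
    print("dp",np.round(Rc.T@(np.array([x,y,z])/1e3-p),4).tolist(),"rot",np.round(R.from_matrix(Rc.T@T).as_rotvec(),3).tolist())
E
python3 -c "from h import *;go(471,-130,150,-5.6)"
```

```text
t 0.25 tcp [ 281.1 -613.4  230.9] az -65.4 j7 -0.08 w 85.6
dp [0.374, -0.3602, 0.0811] rot [-0.001, -0.0, -1.043]
```

```bash
r='x'; python3 -m handwheel '[{"dp":[0.374,-0.360,0.081],"delta_rot":[0,0,-1.043]},{"dp":[0.374,-0.360,0.081],"delta_rot":[0,0,-1.043]},{"dp":[0.374,-0.360,0.081],"delta_rot":[0,0,-1.043]},{"dp":[0.374,-0.360,0.081],"delta_rot":[0,0,-1.043]},{"dp":[0.374,-0.360,0.081],"delta_rot":[0,0,-1.043]},{"dp":[0.374,-0.360,0.081],"delta_rot":[0,0,-1.043]},{"dp":[0.374,-0.360,0.081],"delta_rot":[0,0,-1.043]},{"dp":[0.374,-0.360,0.081],"delta_rot":[0,0,-1.043]},{"dp":[0.374,-0.360,0.081],"delta_rot":[0,0,-1.043]},{"dp":[0.374,-0.360,0.081],"delta_rot":[0,0,-1.043]},{"dp":[0.374,-0.360,0.081],"delta_rot":[0,0,-1.043]},{"dp":[0.374,-0.360,0.081],"delta_rot":[0,0,-1.043]}]' 1
python3 - <<'E'
from h import *
from bench import vision
f=vision.grab_frame("wrist");cv2.imwrite("pics/w1.png",f["img"]);print(np.round(f["world_from_camera"],3))
go(471,-130,14,-5.6)
E
```

```text
clock: 1.75
tcp_pos: [0.4708, -0.1321, 0.1504]
orientation: [2.33, 2.106, -0.001]
contact_force: [-0.4, 0.4, -0.0]
grip_width: 0.0855
gripper_force: 0.0
[[ 0.995  0.097  0.032  0.48 ]
 [-0.102  0.945  0.309 -0.053]
 [-0.001 -0.311  0.95   0.293]
 [ 0.     0.     0.     1.   ]]
t 1.8 tcp [ 470.9 -132.   150.4] az -5.8 j7 -0.11 w 85.7
dp [0.0021, -0.0001, 0.1364] rot [0.0, 0.001, -0.003]
```

View pics/w1.png

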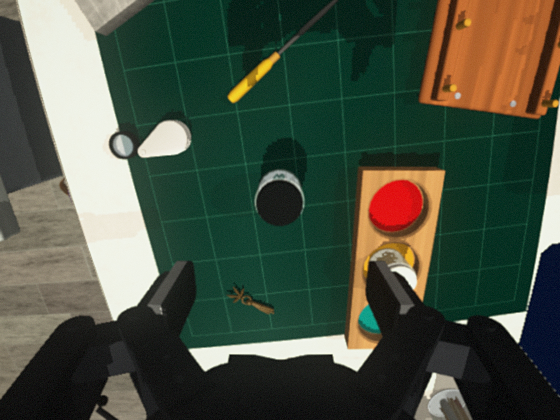

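Wrist view: black cap centre about (279,199), red felt (397,206), charm from (238,292) to (272,312), file handle end (233,100).

```bash
python3 - <<'E'
from h import *
from bench import vision
w=vision.grab_frame("wrist");t=vision.grab_frame("top")
print('cap48',np.round(plane(w,[(279,200)],.048)*1e3))
T=lambda a:(a[0]/2.9+149.7,a[1]/2.9+124.7)
for n,a,b in [('cap',(540,322),(279,200)),('felt',(563,193),(397,206)),('chT',(672,400),(233,292)),('chB',(703,357),(273,313)),('fend',(427,371),(233,100)),('fj',(388,317),(277,57)),('pin-5',(376,133),(464,20)),('pin-55',(436,143),(449,88))]:
    x,e=tri([t,w],[T(a),b]);print(n,np.round(x*1e3),e)
_,c=mask(w,(5,60,20),(28,255,255),(215,275,290,325));P=np.vstack([k for k in c if len(k)>6])[:,0]
print('charm rect',cv2.minAreaRect((plane(w,P,.004)[:,:2]*1000).astype(np.float32)))
go(471,-130,14,-5.6)
E
```

```text
cap48 [[ 471. -128.   48.]]
cap [ 471. -130.   43.] [0.2, 0.2]
felt [ 585. -157.   13.] [0.1, 0.1]
chT [ 408. -243.    7.] [1.5, 1.5]
chB [ 447. -273.    8.] [2.0, 2.0]
fend [436. -41.  -7.] [0.5, 0.5]
fj [481.  -8.  -6.] [0.4, 0.4]
pin-5 [634.   2.  28.] [0.3, 0.3]
pin-55 [627. -49.  20.] [0.6, 0.6]
charm rect ((424.10955810546875, -261.8388977050781), (20.527053833007812, 55.02219772338867), 44.87526321411133)
t 1.9 tcp [ 471.  -131.5  150.4] az -5.7 j7 -0.11 w 85.4
dp [0.0016, -0.0002, 0.1364] rot [0.0, 0.0, -0.002]
```

```bash
python3 -m handwheel '[{"dp":[0.002,0,0.05],"delta_rot":[0,0,0]},{"dp":[0.002,0,0.09],"delta_rot":[0,0,0]},{"dp":[0.002,0,0.12],"delta_rot":[0,0,0]},{"dp":[0.002,0,0.136],"delta_rot":[0,0,0]},{"dp":[0.002,0,0.136],"delta_rot":[0,0,0]},{"dp":[0.002,0,0.136],"delta_rot":[0,0,0]}]' 1
python3 -m handwheel '[{"dp":[0,0,0],"delta_rot":[0,0,0]},{"dp":[0,0,0],"delta_rot":[0,0,0]},{"dp":[0,0,0],"delta_rot":[0,0,0]},{"dp":[0,0,0],"delta_rot":[0,0,0]},{"dp":[0,0,0],"delta_rot":[0,0,0]},{"dp":[0,0,0],"delta_rot":[0,0,0]}]' 0 25
python3 -c "from h import *;go(572,-287,90,-5.6)"
```

```text
clock: 2.65
tcp_pos: [0.4723, -0.1287, 0.0153]
orientation: [2.327, 2.109, 0.002]
contact_force: [0.2, -0.4, -0.2]
grip_width: 0.0851
gripper_force: 0.0
clock: 3.4
tcp_pos: [0.4718, -0.1287, 0.015]
orientation: [2.327, 2.109, 0.0]
contact_force: [-1.7, 0.4, 5.6]
grip_width: 0.043
gripper_force: 24.9
t 3.4 tcp [ 471.8 -128.7   15. ] az -5.6 j7 -0.25 w 43.0
dp [-0.1478, 0.1153, -0.0748] rot [0.001, 0.0, -0.0]
```

```bash
python3 -m handwheel '[{"dp":[0,0,-0.03],"delta_rot":[0,0,0]},{"dp":[0,0,-0.075],"delta_rot":[0,0,0]},{"dp":[-0.03,0.023,-0.075],"delta_rot":[0,0,0]},{"dp":[-0.075,0.058,-0.075],"delta_rot":[0,0,0]},{"dp":[-0.12,0.094,-0.075],"delta_rot":[0,0,0]},{"dp":[-0.148,0.115,-0.075],"delta_rot":[0,0,0]},{"dp":[-0.148,0.115,-0.075],"delta_rot":[0,0,0]},{"dp":[-0.148,0.115,-0.075],"delta_rot":[0,0,0]}]' 0 25
python3 -c "
from h import *
from bench import vision
f=vision.grab_frame('scene');cv2.imwrite('pics/s2.png',f['img'])
go(572,-287,21.5,-5.6)"
```

```text
clock: 4.4
tcp_pos: [0.5709, -0.286, 0.089]
orientation: [-2.326, -2.11, 0.0]
contact_force: [0.2, 0.0, -0.5]
grip_width: 0.0424
gripper_force: 26.0
t 4.45 tcp [ 570.9 -285.5   89.1] az -5.5 j7 0.07 w 43.0
dp [-0.0014, 0.0013, 0.0676] rot [-0.001, -0.001, 0.001]
```

View pics/s2.png

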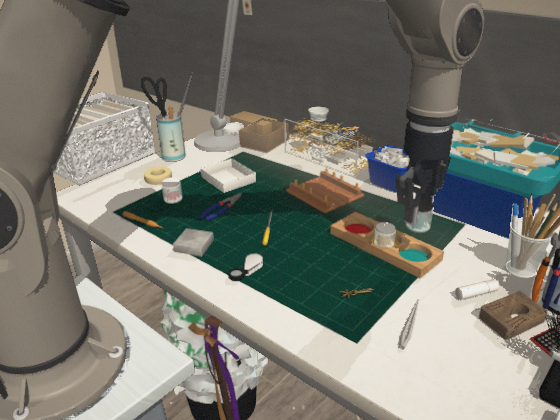

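The jar is held upright at (420,215), and the teal well is at (415,256).

```bash
python3 -m handwheel '[{"dp":[-0.001,0.001,0.03],"delta_rot":[0,0,0]},{"dp":[-0.001,0.001,0.05],"delta_rot":[0,0,0]},{"dp":[-0.001,0.001,0.06],"delta_rot":[0,0,0]},{"dp":[-0.001,0.001,0.065],"delta_rot":[0,0,0]},{"dp":[-0.001,0.001,0.0675],"delta_rot":[0,0,0]},{"dp":[-0.001,0.001,0.0675],"delta_rot":[0,0,0]},{"dp":[-0.001,0.001,0.0675],"delta_rot":[0,0,0]}]' 0 25
```

```text
clock: 5.32
tcp_pos: [0.5727, -0.2883, 0.0223]
orientation: [2.327, 2.109, 0.001]
contact_force: [0.1, 0.4, -0.8]
grip_width: 0.0428
gripper_force: 26.0
```

```bash
python3 -m handwheel '[{"dp":[0,0,0.001],"delta_rot":[0,0,0]},{"dp":[0,0,0.0015],"delta_rot":[0,0,0]},{"dp":[0,0,0.0015],"delta_rot":[0,0,0]}]' 0 25
```

```text
clock: 5.7
tcp_pos: [0.5726, -0.2884, 0.0211]
orientation: [2.327, 2.109, 0.0]
contact_force: [-1.7, 0.4, 4.9]
grip_width: 0.0428
gripper_force: 26.6
```

```bash
python3 -m handwheel '[{"dp":[0,0,0],"delta_rot":[0,0,0]},{"dp":[0,0,0],"delta_rot":[0,0,0]},{"dp":[0,0,0],"delta_rot":[0,0,0]},{"dp":[0,0,0],"delta_rot":[0,0,0]},{"dp":[0,0,-0.03],"delta_rot":[0,0,0]},{"dp":[0,0,-0.08],"delta_rot":[0,0,0]},{"dp":[0,0,-0.13],"delta_rot":[0,0,0]},{"dp":[0,0,-0.13],"delta_rot":[0,0,0]}]' 0.8
python3 -c "from h import *;go(440,253,150,-5.6)"
```

```text
clock: 6.7
tcp_pos: [0.5753, -0.2892, 0.1551]
orientation: [2.322, 2.104, 0.006]
contact_force: [0.9, -0.6, -1.2]
grip_width: 0.0681
gripper_force: 0.0
t 6.7 tcp [ 575.3 -289.2  155.1] az -5.6 j7 0.1 w 68.1
dp [0.5263, -0.1878, 0.0022] rot [0.008, 0.003, -0.0]
```

```bash
python3 -m handwheel '[{"dp":[0.526,-0.188,0.002],"delta_rot":[0,0,0]},{"dp":[0.526,-0.188,0.002],"delta_rot":[0,0,0]},{"dp":[0.526,-0.188,0.002],"delta_rot":[0,0,0]},{"dp":[0.526,-0.188,0.002],"delta_rot":[0,0,0]},{"dp":[0.526,-0.188,0.002],"delta_rot":[0,0,0]},{"dp":[0.526,-0.188,0.002],"delta_rot":[0,0,0]},{"dp":[0.526,-0.188,0.002],"delta_rot":[0,0,0]},{"dp":[0.526,-0.188,0.002],"delta_rot":[0,0,0]},{"dp":[0.526,-0.188,0.002],"delta_rot":[0,0,0]},{"dp":[0.526,-0.188,0.002],"delta_rot":[0,0,0]},{"dp":[0.526,-0.188,0.002],"delta_rot":[0,0,0]},{"dp":[0.526,-0.188,0.002],"delta_rot":[0,0,0]}]' 1
python3 - <<'E'
from h import *
from bench import vision
w=vision.grab_frame("wrist");cv2.imwrite("pics/w2.png",w["img"]);t=vision.grab_frame("top")
m,c=mask(w,(0,0,170),(180,60,255),(210,140,340,260));P=c[0][:,0];print('cap px',cv2.minEnclosingCircle(c[0]))
print('cap48',cv2.minAreaRect((plane(w,P,.048)[:,:2]*1000).astype(np.float32)))
T=lambda a:(a[0]/2.9+149.7,a[1]/2.9+124.7)
print(tri([t,w],[T((67,361)),cv2.minEnclosingCircle(c[0])[0]]))
m,c=mask(t,(75,60,60),(95,255,255),(380,180,412,212));print('teal felt left',m.sum()//255)
m,c=mask(t,(0,0,0),(180,255,60),(380,180,412,212));print('black',plane(t,[cv2.minAreaRect(c[0])[0]],.054)*1e3,cv2.minAreaRect(c[0]))
go(440,253,15,-5.6)
E
```

```text
clock: 8.2
tcp_pos: [0.4371, 0.2517, 0.1477]
orientation: [2.33, 2.106, -0.002]
contact_force: [0.3, -0.8, 0.1]
grip_width: 0.0852
gripper_force: 0.0
cap px ((283.25750732421875, 198.1374969482422), 27.469541549682617)
cap48 ((441.101806640625, 256.1829528808594), (46.39622497558594, 41.00429153442383), 69.92919158935547)
(array([0.44046342, 0.25416283, 0.03540499]), [0.1, 0.1])
teal felt left 106
black [[ 572.63326844 -288.85873433   54.        ]] ((401.5, 192.5), (15.0, 15.0), 90.0)
t 8.3 tcp [437.2 252.1 148. ] az -5.8 j7 -0.98 w 85.3
dp [0.0013, 0.0027, 0.133] rot [-0.0, 0.001, -0.003]
```

View pics/w2.png

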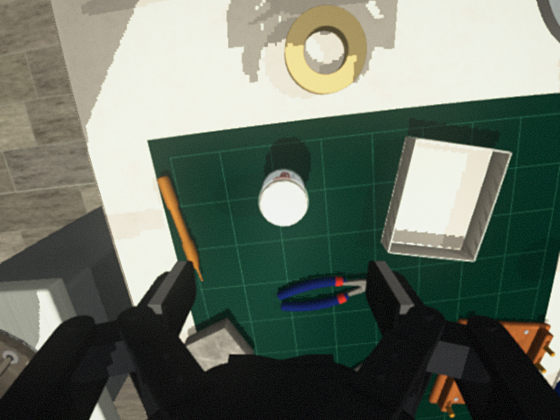

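White cap at (283,200), upright. The pliers lie at (277..370, 285..310) and the tray is at (448,198). Grasping the red jar.

```bash
python3 -m handwheel '[{"dp":[0.002,0.003,0.05],"delta_rot":[0,0,0]},{"dp":[0.002,0.003,0.09],"delta_rot":[0,0,0]},{"dp":[0.002,0.003,0.12],"delta_rot":[0,0,0]},{"dp":[0.002,0.003,0.132],"delta_rot":[0,0,0]},{"dp":[0.002,0.003,0.132],"delta_rot":[0,0,0]},{"dp":[0.002,0.003,0.132],"delta_rot":[0,0,0]}]' 1
python3 -m handwheel '[{"dp":[0,0,0],"delta_rot":[0,0,0]},{"dp":[0,0,0],"delta_rot":[0,0,0]},{"dp":[0,0,0],"delta_rot":[0,0,0]},{"dp":[0,0,0],"delta_rot":[0,0,0]},{"dp":[0,0,0],"delta_rot":[0,0,0]},{"dp":[0,0,0],"delta_rot":[0,0,0]}]' 0 25
python3 -m handwheel '[{"dp":[0,0,-0.03],"delta_rot":[0,0,0]},{"dp":[0,0,-0.075],"delta_rot":[0,0,0]},{"dp":[0,0,-0.10],"delta_rot":[0,0,0]},{"dp":[0,0,-0.10],"delta_rot":[0,0,0]}]' 0 25
python3 -c "from h import *;go(584.5,-156.5,110,-5.6)"
```

```text
clock: 9.05
tcp_pos: [0.4407, 0.2558, 0.0174]
orientation: [2.328, 2.109, 0.003]
contact_force: [-0.3, -0.7, -0.4]
grip_width: 0.0855
gripper_force: 0.0
clock: 9.8
tcp_pos: [0.4402, 0.2555, 0.017]
orientation: [2.327, 2.109, 0.001]
contact_force: [-1.5, -1.3, 5.8]
grip_width: 0.0427
gripper_force: 24.9
clock: 10.3
tcp_pos: [0.4411, 0.2561, 0.1182]
orientation: [2.327, 2.109, 0.006]
contact_force: [-0.6, -0.1, -1.4]
grip_width: 0.0425
gripper_force: 25.9
t 10.3 tcp [441.1 256.1 118.2] az -5.6 j7 -1.02 w 42.5
dp [-0.3966, 0.1832, 0.008] rot [0.004, -0.002, -0.001]
```

```bash
python3 -m handwheel '[{"dp":[-0.03,0.014,0.008],"delta_rot":[0,0,0]},{"dp":[-0.08,0.037,0.008],"delta_rot":[0,0,0]},{"dp":[-0.13,0.06,0.008],"delta_rot":[0,0,0]},{"dp":[-0.18,0.083,0.008],"delta_rot":[0,0,0]},{"dp":[-0.23,0.106,0.008],"delta_rot":[0,0,0]},{"dp":[-0.28,0.129,0.008],"delta_rot":[0,0,0]},{"dp":[-0.33,0.152,0.008],"delta_rot":[0,0,0]},{"dp":[-0.37,0.171,0.008],"delta_rot":[0,0,0]},{"dp":[-0.397,0.183,0.008],"delta_rot":[0,0,0]},{"dp":[-0.397,0.183,0.008],"delta_rot":[0,0,0]},{"dp":[-0.397,0.183,0.008],"delta_rot":[0,0,0]}]' 0 25
python3 -c "from h import *;go(584.5,-156.5,24.5,-5.6)"
```

```text
clock: 11.68
tcp_pos: [0.5824, -0.1563, 0.1073]
orientation: [-2.325, -2.11, 0.001]
contact_force: [-0.3, 0.0, -0.5]
grip_width: 0.0423
gripper_force: 25.9
t 11.68 tcp [ 582.4 -156.3  107.3] az -5.6 j7 -0.18 w 42.3
dp [-0.0, 0.0023, 0.0827] rot [-0.002, -0.001, 0.001]
```

```bash
python3 -m handwheel '[{"dp":[0,0.001,0.03],"delta_rot":[0,0,0]},{"dp":[0,0.001,0.055],"delta_rot":[0,0,0]},{"dp":[0,0.001,0.07],"delta_rot":[0,0,0]},{"dp":[0,0.001,0.077],"delta_rot":[0,0,0]},{"dp":[0,0.001,0.081],"delta_rot":[0,0,0]},{"dp":[0,0.001,0.081],"delta_rot":[0,0,0]},{"dp":[0,0.001,0.081],"delta_rot":[0,0,0]}]' 0 25
```

```text
clock: 12.55
tcp_pos: [0.5846, -0.1578, 0.028]
orientation: [2.327, 2.109, 0.001]
contact_force: [0.0, -0.2, -0.7]
grip_width: 0.0428
gripper_force: 25.9
```

```bash
python3 -m handwheel '[{"dp":[0,0,0.002],"delta_rot":[0,0,0]},{"dp":[0,0,0.004],"delta_rot":[0,0,0]},{"dp":[0,0,0.0048],"delta_rot":[0,0,0]},{"dp":[0,0,0.0048],"delta_rot":[0,0,0]},{"dp":[0,0,0.0048],"delta_rot":[0,0,0]}]' 0 25
```

```text
clock: 13.18
tcp_pos: [0.5842, -0.1578, 0.023]
orientation: [2.328, 2.11, -0.0]
contact_force: [-2.0, -0.3, 5.7]
grip_width: 0.0429
gripper_force: 26.4
```

```bash
python3 -m handwheel '[{"dp":[0,0,0],"delta_rot":[0,0,0]},{"dp":[0,0,0],"delta_rot":[0,0,0]},{"dp":[0,0,0],"delta_rot":[0,0,0]},{"dp":[0,0,0],"delta_rot":[0,0,0]},{"dp":[0,0,-0.03],"delta_rot":[0,0,0]},{"dp":[0,0,-0.08],"delta_rot":[0,0,0]},{"dp":[0,0,-0.13],"delta_rot":[0,0,0]},{"dp":[0,0,-0.13],"delta_rot":[0,0,0]}]' 0.8
python3 -c "from h import *;go(489,134,150,-82.8)"
```

```text
clock: 14.18
tcp_pos: [0.5871, -0.158, 0.157]
orientation: [2.323, 2.105, 0.007]
contact_force: [0.2, 0.4, -0.9]
grip_width: 0.0682
gripper_force: 0.0
t 14.18 tcp [ 587.1 -158.   157. ] az -5.6 j7 -0.15 w 68.2
dp [0.281, -0.1263, 0.0056] rot [0.008, -0.005, 1.347]
```

```bash
python3 -m handwheel '[{"dp":[0.281,-0.126,0.006],"delta_rot":[0,0,1.347]},{"dp":[0.281,-0.126,0.006],"delta_rot":[0,0,1.347]},{"dp":[0.281,-0.126,0.006],"delta_rot":[0,0,1.347]},{"dp":[0.281,-0.126,0.006],"delta_rot":[0,0,1.347]},{"dp":[0.281,-0.126,0.006],"delta_rot":[0,0,1.347]},{"dp":[0.281,-0.126,0.006],"delta_rot":[0,0,1.347]},{"dp":[0.281,-0.126,0.006],"delta_rot":[0,0,1.347]},{"dp":[0.281,-0.126,0.006],"delta_rot":[0,0,1.347]},{"dp":[0.281,-0.126,0.006],"delta_rot":[0,0,1.347]},{"dp":[0.281,-0.126,0.006],"delta_rot":[0,0,1.347]},{"dp":[0.281,-0.126,0.006],"delta_rot":[0,0,1.347]},{"dp":[0.281,-0.126,0.006],"delta_rot":[0,0,1.347]}]' 1
python3 - <<'E'
from h import *
from bench import vision
w=vision.grab_frame("wrist");cv2.imwrite("pics/w3.png",w["img"]);go(489,134,5,-82.8)
E
```

```text
clock: 15.68
tcp_pos: [0.4863, 0.1342, 0.1464]
orientation: [-3.135, -0.198, 0.0]
contact_force: [0.3, 0.4, 0.3]
grip_width: 0.0855
gripper_force: 0.0
t 15.72 tcp [486.3 134.2 146.5] az -82.8 j7 -1.95 w 85.4
dp [0.0027, 0.0005, 0.1415] rot [-0.0, 0.0, 0.0]
```

View pics/w3.png

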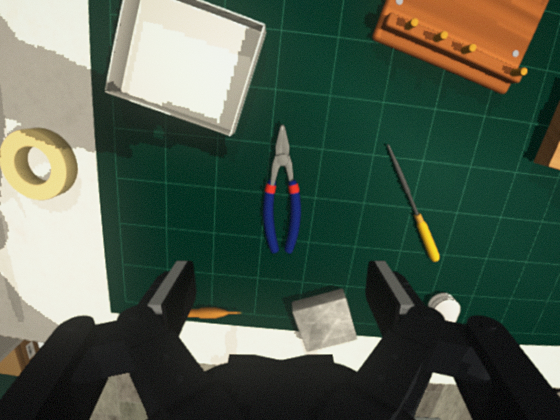

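Pliers tip (282,126), handle ends (277,251)/(292,250), body outer edges around row 187 at (265)/(300). File tip (389,145), junction (417,213), end (434,260). Front pin tops (399,2),(414,22),(443,36),(471,48),(523,71).

```bash
python3 - <<'E'
from h import *
from bench import vision
w=vision.grab_frame("wrist");t=vision.grab_frame("top")
for n,u,z in [('tip',(282,125),.005),('hends',(284.5,252),.005),('L',(265,187),.006),('R',(300,187),.006),('ftip',(389,144),.005),('fj',(417,213),.005),('fend',(435,261),.005),('pin47',(414,22),.035),('pin21',(443,36),.035),('pin-5',(471,48),.035),('pin-55',(523,71),.035)]:
    print(n,np.round(plane(w,[u],z)[0]*1e3,1))
T=lambda a:(a[0]/2.9+149.7,a[1]/2.9+124.7)
for n,a,b in [('ptip',(211,234),(282,125)),('rL',(206,305),(269,188)),('rR',(233,300),(294,188)),('ftip',(332,239),(389,144)),('fend',(427,371),(435,261)),('pin47',(316,121),(414,22)),('pin-55',(436,143),(523,71))]:
    x,e=tri([t,w],[T(a),b]);print(n,np.round(x*1e3),e)
E
```

```text
tip [551.  140.7   5. ]
hends [422.8 121.8   5. ]
L [490.7 149.8   6. ]
R [494.9 115.9   6. ]
ftip [546.7  38.4   5. ]
fj [482.7  -6.5   5. ]
fend [431.5 -41.4   5. ]
pin47 [642.6  50.6  35. ]
pin21 [636.5  25.5  35. ]
pin-5 [631.8   0.7  35. ]
pin-55 [622.6 -48.5  35. ]
ptip [551. 141.   9.] [0.7, 0.7]
rL [490. 146.   6.] [0.2, 0.2]
rR [494. 122.  10.] [0.3, 0.3]
ftip [547.  40.   8.] [0.4, 0.4]
fend [434. -39.   9.] [0.5, 0.5]
pin47 [641.  53.  41.] [0.3, 0.3]
pin-55 [622. -47.  36.] [0.1, 0.1]
```

```bash
python3 -c "from h import *;go(488,132,3,-82.3)"; python3 -m handwheel '[{"dp":[0.0015,0.002,0.05],"delta_rot":[0,0,-0.009]},{"dp":[0.0015,0.002,0.10],"delta_rot":[0,0,-0.009]},{"dp":[0.0015,0.002,0.13],"delta_rot":[0,0,-0.009]},{"dp":[0.0015,0.002,0.14],"delta_rot":[0,0,-0.009]},{"dp":[0.0015,0.002,0.143],"delta_rot":[0,0,-0.009]},{"dp":[0.0015,0.002,0.143],"delta_rot":[0,0,-0.009]},{"dp":[0.0015,0.002,0.143],"delta_rot":[0,0,-0.009]}]' 1
python3 -m handwheel '[{"dp":[0,0,0],"delta_rot":[0,0,0]},{"dp":[0,0,0],"delta_rot":[0,0,0]},{"dp":[0,0,0],"delta_rot":[0,0,0]},{"dp":[0,0,0],"delta_rot":[0,0,0]},{"dp":[0,0,0],"delta_rot":[0,0,0]},{"dp":[0,0,0],"delta_rot":[0,0,0]}]' 0 40
```

```text
t 15.82 tcp [486.3 134.2 146.5] az -82.8 j7 -1.95 w 85.0
dp [0.0014, 0.0024, 0.1435] rot [0.0, -0.0, -0.009]
clock: 16.7
tcp_pos: [0.4888, 0.1327, 0.0046]
orientation: [-3.134, -0.211, -0.003]
contact_force: [-0.0, 0.8, 0.5]
grip_width: 0.0852
gripper_force: 0.0
clock: 17.45
tcp_pos: [0.4881, 0.1325, 0.0039]
orientation: [3.134, 0.211, 0.0]
contact_force: [-2.0, -0.1, 5.1]
grip_width: 0.0286
gripper_force: 39.4
```

```bash
python3 -m handwheel '[{"dp":[0,0,-0.03],"delta_rot":[0,0,0]},{"dp":[0,0,-0.09],"delta_rot":[0,0,0]},{"dp":[0,0,-0.126],"delta_rot":[0,0,0]},{"dp":[0,0,-0.126],"delta_rot":[0,0,0]}]' 0 40
python3 -c "from h import *;go(676,-33,130,-101)"
```

```text
clock: 17.95
tcp_pos: [0.4899, 0.1331, 0.1322]
orientation: [-3.133, -0.211, -0.009]
contact_force: [0.9, -0.5, -1.4]
grip_width: 0.0285
gripper_force: 40.2
t 17.95 tcp [489.9 133.1 132.2] az -82.3 j7 -1.95 w 28.5
dp [0.1622, 0.1895, 0.003] rot [-0.002, -0.006, 0.326]
```

```bash
python3 -m handwheel '[{"dp":[0.03,0.035,0.002],"delta_rot":[0,0,0.05]},{"dp":[0.06,0.07,0.002],"delta_rot":[0,0,0.12]},{"dp":[0.09,0.105,0.002],"delta_rot":[0,0,0.2]},{"dp":[0.12,0.14,0.002],"delta_rot":[0,0,0.27]},{"dp":[0.15,0.175,0.002],"delta_rot":[0,0,0.32]},{"dp":[0.162,0.19,0.002],"delta_rot":[0,0,0.327]},{"dp":[0.162,0.19,0.002],"delta_rot":[0,0,0.327]},{"dp":[0.162,0.19,0.002],"delta_rot":[0,0,0.327]}]' 0 40
python3 - <<'E'
from h import *
from bench import vision
w=vision.grab_frame("wrist");cv2.imwrite("pics/w4.png",w["img"]);go(676,-33,130,-101)
E
```

```text
clock: 18.95
tcp_pos: [0.6726, -0.0327, 0.1262]
orientation: [-3.127, 0.299, 0.004]
contact_force: [-0.0, 1.3, -0.8]
grip_width: 0.0285
gripper_force: 40.2
t 19.0 tcp [672.8 -32.4 126.6] az -100.9 j7 -1.88 w 28.8
dp [0.0033, -0.0, -0.0034] rot [-0.0, 0.002, 0.002]
```

View pics/w4.png

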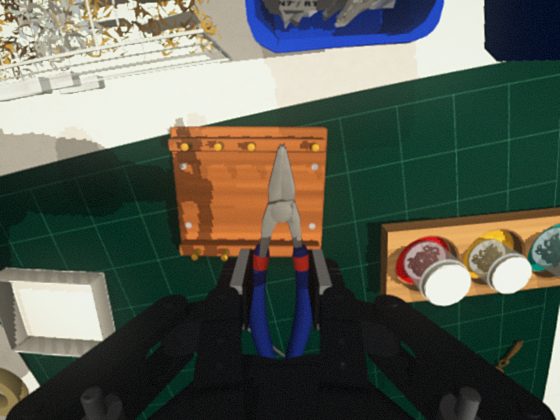

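Wrist view: jars stand in their wells, and the pliers hang straight with the tip at (281,146). Back pin tops (184,147),(217,146),(250,146),(315,147), front ones (195,258),(222,257).

```bash
python3 - <<'E'
from h import *
from bench import vision
w=vision.grab_frame("wrist")
local=np.array([[96,47],[96,21],[96,-5],[96,-55],[0,47],[0,21]],float)
q=plane(w,[(184,147),(217,146),(250,146),(315,147),(195,258),(222,257)],.035)[:,:2]*1e3
M,_=cv2.estimateAffinePartial2D(local,q,method=cv2.LMEDS)
# rigid fit
a=local-local.mean(0);b=q-q.mean(0);th=np.arctan2((a[:,0]*b[:,1]-a[:,1]*b[:,0]).sum(),(a*b).sum());Rm=np.array([[np.cos(th),-np.sin(th)],[np.sin(th),np.cos(th)]])
o=q.mean(0)-Rm@local.mean(0);print('yaw',np.degrees(th),'o',o,'res',np.round(q-(local@Rm.T+o),1).tolist(),'sc',np.hypot(M[0,0],M[1,0]))
print('pl',Rm@[48,-30]+o,'file grip',Rm@[20,34]+o,'file',Rm@[48,34]+o)
E
```

```text
yaw -11.283813339419494 o [634.4325967    4.55453817] res [[-0.4, -0.2], [0.4, -0.3], [0.5, 0.1], [-0.1, -0.1], [-1.0, -0.6], [0.6, 1.2]] sc 1.001119269240557
pl [675.63468249 -34.25767804] file grip [660.69874571  33.98393531] file [688.15750505  28.50520044]
```

```bash
python3 -c "from h import *;go(675.6,-33.8,30,-101.3)"
python3 -m handwheel '[{"dp":[0.003,0.001,0.03],"delta_rot":[0,0,0.006]},{"dp":[0.003,0.001,0.06],"delta_rot":[0,0,0.006]},{"dp":[0.003,0.001,0.08],"delta_rot":[0,0,0.006]},{"dp":[0.003,0.001,0.09],"delta_rot":[0,0,0.006]},{"dp":[0.003,0.001,0.095],"delta_rot":[0,0,0.006]},{"dp":[0.003,0.001,0.095],"delta_rot":[0,0,0.006]},{"dp":[0.003,0.001,0.095],"delta_rot":[0,0,0.006]}]' 0 40
python3 -c "from h import *;go(675.6,-33.8,26,-101.3)"
```

```text
t 19.05 tcp [673.  -32.5 127. ] az -100.9 j7 -1.88 w 28.8
dp [0.003, 0.0009, 0.097] rot [-0.0, 0.001, 0.007]
clock: 19.92
tcp_pos: [0.6775, -0.0356, 0.0334]
orientation: [-3.126, 0.311, -0.002]
contact_force: [0.0, 0.6, -0.3]
grip_width: 0.028
gripper_force: 40.2
t 19.93 tcp [677.5 -35.6  33.4] az -101.4 j7 -1.9 w 28.0
dp [-0.0022, -0.0014, 0.0074] rot [-0.0, -0.002, -0.001]
```

```bash
python3 -m handwheel '[{"dp":[-0.002,-0.001,0.003],"delta_rot":[0,0,0]},{"dp":[-0.002,-0.001,0.006],"delta_rot":[0,0,0]},{"dp":[-0.002,-0.001,0.007],"delta_rot":[0,0,0]},{"dp":[-0.002,-0.001,0.007],"delta_rot":[0,0,0]},{"dp":[-0.002,-0.001,0.007],"delta_rot":[0,0,0]}]' 0 40
```

```text
clock: 20.55
tcp_pos: [0.6749, -0.034, 0.0259]
orientation: [-3.126, 0.311, 0.001]
contact_force: [-4.0, 0.6, 5.9]
grip_width: 0.0284
gripper_force: 40.8
```

```bash
python3 -m handwheel '[{"dp":[0,0,0],"delta_rot":[0,0,0]},{"dp":[0,0,0],"delta_rot":[0,0,0]},{"dp":[0,0,0],"delta_rot":[0,0,0]},{"dp":[0,0,0],"delta_rot":[0,0,0]},{"dp":[0,0,-0.03],"delta_rot":[0,0,0]},{"dp":[0,0,-0.08],"delta_rot":[0,0,0]},{"dp":[0,0,-0.11],"delta_rot":[0,0,0]},{"dp":[0,0,-0.11],"delta_rot":[0,0,0]}]' 0.65
python3 -c "from h import *;go(440,-35,120,-55)"
```

```text
clock: 21.55
tcp_pos: [0.6771, -0.0342, 0.1387]
orientation: [-3.126, 0.311, -0.009]
contact_force: [0.2, -0.2, -0.1]
grip_width: 0.0552
gripper_force: 0.0
t 21.55 tcp [677.1 -34.2 138.7] az -101.4 j7 -1.88 w 55.2
dp [-0.2324, 0.0475, 0.0173] rot [0.001, -0.006, -0.809]
```

```bash
python3 -c "from h import *;go(468.5,-16.3,130,-55)"
```

```text
t 21.55 tcp [677.1 -34.2 138.7] az -101.4 j7 -1.88 w 55.2
dp [-0.2081, 0.0236, 0.0075] rot [0.001, -0.006, -0.809]
```

```bash
python3 -m handwheel '[{"dp":[-0.208,0.024,0.008],"delta_rot":[0,0,-0.809]},{"dp":[-0.208,0.024,0.008],"delta_rot":[0,0,-0.809]},{"dp":[-0.208,0.024,0.008],"delta_rot":[0,0,-0.809]},{"dp":[-0.208,0.024,0.008],"delta_rot":[0,0,-0.809]},{"dp":[-0.208,0.024,0.008],"delta_rot":[0,0,-0.809]},{"dp":[-0.208,0.024,0.008],"delta_rot":[0,0,-0.809]},{"dp":[-0.208,0.024,0.008],"delta_rot":[0,0,-0.809]},{"dp":[-0.208,0.024,0.008],"delta_rot":[0,0,-0.809]}]' 0.65
python3 - <<'E'
from h import *
from bench import vision
w=vision.grab_frame("wrist");cv2.imwrite("pics/w5.png",w["img"]);t=vision.grab_frame("top")
m,c=mask(w,(18,100,80),(35,255,255),(220,100,340,320));P=np.vstack([k for k in c if len(k)>8])[:,0]
(cx,cy),(a,b),an=cv2.minAreaRect((plane(w,P,.005)[:,:2]*1000).astype(np.float32));print('yellow',cx,cy,a,b,an)
l=cv2.fitLine((plane(w,np.argwhere(m)[:,::-1],.005)[:,:2]*1000).astype(np.float32),cv2.DIST_L2,0,.01,.01).ravel();print('line az',np.degrees(np.arctan2(l[1],l[0]))%180,l[2:])
go(468.5,-16.3,1.5,-55)
E
```

```text
clock: 22.55
tcp_pos: [0.4665, -0.0167, 0.1272]
orientation: [-2.996, -0.943, 0.001]
contact_force: [0.1, -1.0, 0.7]
grip_width: 0.0557
gripper_force: 0.0
yellow 457.6126403808594 -24.521398544311523 60.32573318481445 10.320138931274414 35.280765533447266
line az 35.659286 [457.2147   -25.042883]
t 22.65 tcp [466.5 -16.7 127.3] az -55.0 j7 -1.21 w 55.8
dp [0.0019, 0.0008, 0.1258] rot [-0.0, 0.0, -0.0]
```

View pics/w5.png

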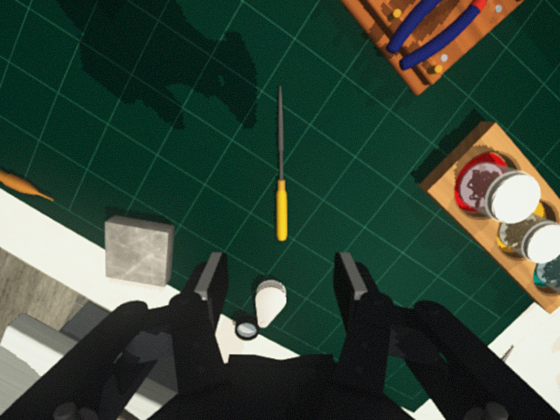

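The file runs vertically with its handle from (281,180) to (281,240). The pliers lie on the rest with their handles between the pins at (397,14) and (440,60).

```bash
python3 -c "from h import *;go(467.2,-17.7,1.5,-54.5)"; python3 -m handwheel '[{"dp":[0,0.001,0.05],"delta_rot":[0,0,-0.009]},{"dp":[0,0.001,0.10],"delta_rot":[0,0,-0.009]},{"dp":[0,0.001,0.12],"delta_rot":[0,0,-0.009]},{"dp":[0,0.001,0.125],"delta_rot":[0,0,-0.009]},{"dp":[0,0.001,0.1255],"delta_rot":[0,0,-0.009]},{"dp":[0,0.001,0.1255],"delta_rot":[0,0,-0.009]}]' 0.65
python3 -m handwheel '[{"dp":[0,0,0],"delta_rot":[0,0,0]},{"dp":[0,0,0],"delta_rot":[0,0,0]},{"dp":[0,0,0],"delta_rot":[0,0,0]},{"dp":[0,0,0],"delta_rot":[0,0,0]},{"dp":[0,0,0],"delta_rot":[0,0,0]},{"dp":[0,0,0],"delta_rot":[0,0,0]}]' 0 30
```

```text
t 22.65 tcp [466.5 -16.7 127.3] az -55.0 j7 -1.21 w 55.8
dp [0.0001, 0.0012, 0.1258] rot [-0.0, 0.0, -0.009]
clock: 23.4
tcp_pos: [0.4679, -0.0176, 0.003]
orientation: [2.991, 0.958, 0.003]
contact_force: [0.5, -0.5, -0.3]
grip_width: 0.0551
gripper_force: 0.0
clock: 24.15
tcp_pos: [0.4672, -0.0177, 0.0023]
orientation: [2.992, 0.958, 0.001]
contact_force: [-1.3, -0.2, 4.9]
grip_width: 0.0078
gripper_force: 30.5
```

```bash
python3 -m handwheel '[{"dp":[0,0,-0.03],"delta_rot":[0,0,0]},{"dp":[0,0,-0.09],"delta_rot":[0,0,0]},{"dp":[0,0,-0.11],"delta_rot":[0,0,0]},{"dp":[0,0,-0.11],"delta_rot":[0,0,0]}]' 0 30
python3 -c "from h import *;go(660.7,34,112,-101.3)"
```

```text
clock: 24.65
tcp_pos: [0.4681, -0.0177, 0.1134]
orientation: [2.991, 0.957, 0.005]
contact_force: [-0.3, -0.5, -1.0]
grip_width: 0.0077
gripper_force: 29.9
t 24.65 tcp [468.1 -17.7 113.4] az -54.5 j7 -1.22 w 7.7
dp [0.1868, 0.0697, 0.0021] rot [0.001, -0.004, 0.817]
```

```bash
python3 -m handwheel '[{"dp":[0.03,0.012,0.001],"delta_rot":[0,0,0.1]},{"dp":[0.06,0.023,0.001],"delta_rot":[0,0,0.23]},{"dp":[0.09,0.035,0.001],"delta_rot":[0,0,0.37]},{"dp":[0.12,0.046,0.001],"delta_rot":[0,0,0.5]},{"dp":[0.15,0.058,0.001],"delta_rot":[0,0,0.63]},{"dp":[0.175,0.066,0.001],"delta_rot":[0,0,0.75]},{"dp":[0.187,0.07,0.001],"delta_rot":[0,0,0.817]},{"dp":[0.187,0.07,0.001],"delta_rot":[0,0,0.817]},{"dp":[0.187,0.07,0.001],"delta_rot":[0,0,0.817]},{"dp":[0.187,0.07,0.001],"delta_rot":[0,0,0.817]}]' 0 30
python3 - <<'E'
from h import *
from bench import vision
w=vision.grab_frame("wrist");cv2.imwrite("pics/w6.png",w["img"]);go(660.7,34,30,-101.3)
E
```

```text
clock: 25.9
tcp_pos: [0.659, 0.0335, 0.1106]
orientation: [3.126, -0.309, -0.002]
contact_force: [-0.2, -0.7, -0.9]
grip_width: 0.0079
gripper_force: 29.9
t 25.95 tcp [659.2  33.6 110.8] az -101.3 j7 -2.0 w 7.9
dp [0.0014, -0.0008, 0.0808] rot [0.0, 0.001, 0.0]
```

View pics/w6.png

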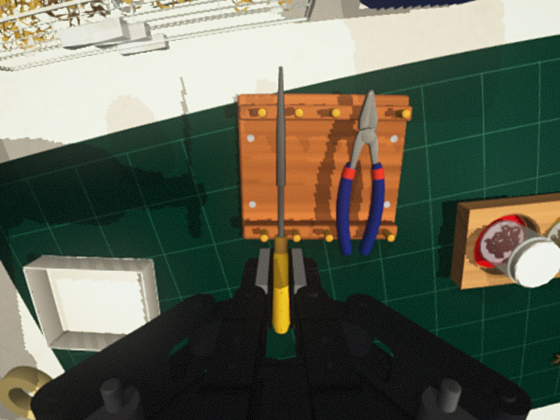

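The file (column 281) is lined up between the narrow pins (263/299), and the pliers lie well between the wide ones (328/390).

```bash
python3 -m handwheel '[{"dp":[0.0005,-0.001,0.03],"delta_rot":[0,0,0]},{"dp":[0.0005,-0.001,0.06],"delta_rot":[0,0,0]},{"dp":[0.0005,-0.001,0.075],"delta_rot":[0,0,0]},{"dp":[0.0005,-0.001,0.08],"delta_rot":[0,0,0]},{"dp":[0.0005,-0.001,0.08],"delta_rot":[0,0,0]},{"dp":[0.0005,-0.001,0.08],"delta_rot":[0,0,0]}]' 0 30
python3 -c "from h import *;go(660.7,34,25,-101.3)"
```

```text
clock: 26.7
tcp_pos: [0.6614, 0.035, 0.0322]
orientation: [-3.126, 0.309, -0.003]
contact_force: [-0.5, 0.5, -0.2]
grip_width: 0.0081
gripper_force: 29.9
t 26.7 tcp [661.4  35.   32.2] az -101.3 j7 -2.02 w 8.1
dp [-0.0005, 0.0011, 0.0072] rot [-0.001, -0.002, -0.0]
```

```bash
python3 -m handwheel '[{"dp":[-0.0005,0.001,0.003],"delta_rot":[0,0,0]},{"dp":[-0.0005,0.001,0.006],"delta_rot":[0,0,0]},{"dp":[-0.0005,0.001,0.007],"delta_rot":[0,0,0]},{"dp":[-0.0005,0.001,0.007],"delta_rot":[0,0,0]},{"dp":[-0.0005,0.001,0.007],"delta_rot":[0,0,0]}]' 0 30
```

```text
clock: 27.32
tcp_pos: [0.6599, 0.034, 0.0242]
orientation: [3.126, -0.309, 0.0]
contact_force: [-0.2, -0.4, 3.0]
grip_width: 0.0081
gripper_force: 30.2
```

```bash
python3 -m handwheel '[{"dp":[0,0,0],"delta_rot":[0,0,0]},{"dp":[0,0,0],"delta_rot":[0,0,0]},{"dp":[0,0,0],"delta_rot":[0,0,0]},{"dp":[0,0,0],"delta_rot":[0,0,0]},{"dp":[0,0,-0.03],"delta_rot":[0,0,0]},{"dp":[0,0,-0.08],"delta_rot":[0,0,0]},{"dp":[0,0,-0.11],"delta_rot":[0,0,0]},{"dp":[0,0,-0.11],"delta_rot":[0,0,0]}]' 0.3
python3 -c "from h import *;go(425,-259,125,-130)"
```

```text
clock: 28.32
tcp_pos: [0.6618, 0.0343, 0.1371]
orientation: [-3.125, 0.309, -0.009]
contact_force: [0.4, 0.3, 0.4]
grip_width: 0.0258
gripper_force: 0.0
t 28.32 tcp [661.8  34.3 137.1] az -101.3 j7 -2.0 w 25.8
dp [-0.1748, 0.334, 0.0106] rot [-0.003, -0.005, 0.501]
```

```bash
python3 -m handwheel '[{"dp":[-0.175,0.334,0.010],"delta_rot":[0,0,0.5]},{"dp":[-0.175,0.334,0.010],"delta_rot":[0,0,0.5]},{"dp":[-0.175,0.334,0.010],"delta_rot":[0,0,0.5]},{"dp":[-0.175,0.334,0.010],"delta_rot":[0,0,0.5]},{"dp":[-0.175,0.334,0.010],"delta_rot":[0,0,0.5]},{"dp":[-0.175,0.334,0.010],"delta_rot":[0,0,0.5]},{"dp":[-0.175,0.334,0.010],"delta_rot":[0,0,0.5]},{"dp":[-0.175,0.334,0.010],"delta_rot":[0,0,0.5]},{"dp":[-0.175,0.334,0.010],"delta_rot":[0,0,0.5]},{"dp":[-0.175,0.334,0.010],"delta_rot":[0,0,0.5]}]' 0.6
python3 - <<'E'
from h import *
from bench import vision
w=vision.grab_frame("wrist");cv2.imwrite("pics/w7.png",cv2.resize(w["img"][100:310,140:420],None,fx=2.8,fy=2.8,interpolation=cv2.INTER_CUBIC))
m,c=mask(w,(5,60,20),(28,255,255),(210,100,350,270));P=np.vstack([k for k in c if len(k)>8])[:,0]
print('charm',cv2.minAreaRect((plane(w,P,.004)[:,:2]*1000).astype(np.float32)),cv2.boundingRect(P))
go(425,-259,1.5,-130)
E
```

```text
clock: 29.58
tcp_pos: [0.4237, -0.2579, 0.1238]
orientation: [-2.954, 1.069, 0.0]
contact_force: [-0.5, -0.3, -0.3]
grip_width: 0.0514
gripper_force: 0.0
charm ((425.5293273925781, -260.83367919921875), (20.47533416748047, 56.96101379394531), 50.1221923828125) (271, 165, 23, 61)
t 29.62 tcp [ 423.6 -258.2  123.9] az -129.8 j7 -1.83 w 51.4
dp [0.0016, -0.0003, 0.1224] rot [-0.0, 0.0, 0.003]
```

View pics/w7.png

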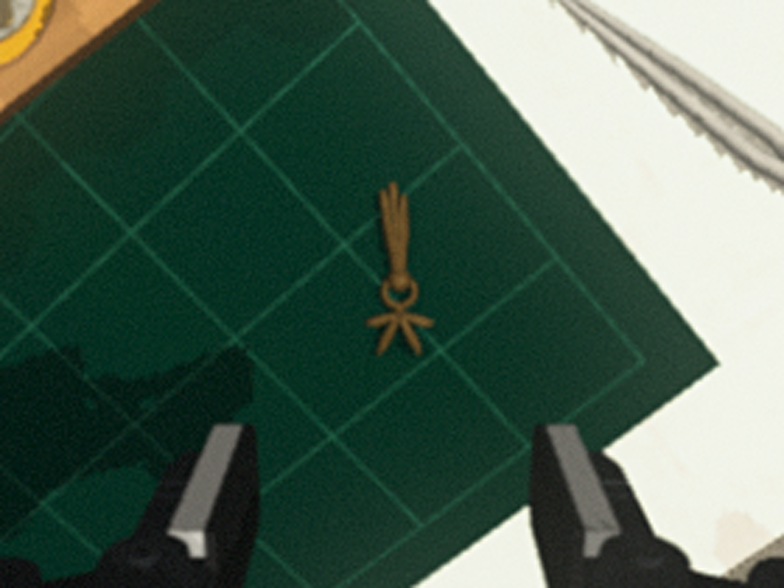

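The charm lies along the picture's vertical from (395,183) to (400,352), squared to the fingers.

```bash
python3 -c "from h import *;go(425.5,-260.8,1,-130)"; python3 -m handwheel '[{"dp":[0.002,0.001,0.05],"delta_rot":[0,0,0]},{"dp":[0.002,0.001,0.09],"delta_rot":[0,0,0]},{"dp":[0.002,0.001,0.115],"delta_rot":[0,0,0]},{"dp":[0.002,0.001,0.121],"delta_rot":[0,0,0]},{"dp":[0.002,0.001,0.1225],"delta_rot":[0,0,0]},{"dp":[0.002,0.001,0.1225],"delta_rot":[0,0,0]}]' 0.6
python3 -m handwheel '[{"dp":[0,0,0],"delta_rot":[0,0,0]},{"dp":[0,0,0],"delta_rot":[0,0,0]},{"dp":[0,0,0],"delta_rot":[0,0,0]},{"dp":[0,0,0],"delta_rot":[0,0,0]},{"dp":[0,0,0],"delta_rot":[0,0,0]},{"dp":[0,0,0],"delta_rot":[0,0,0]}]' 0 25
```

```text
t 29.62 tcp [ 423.6 -258.2  123.9] az -129.8 j7 -1.83 w 51.4
dp [0.0032, 0.0008, 0.1229] rot [-0.0, 0.0, 0.003]
clock: 30.38
tcp_pos: [0.4245, -0.2615, 0.0024]
orientation: [2.953, -1.073, 0.003]
contact_force: [0.4, -0.4, 0.3]
grip_width: 0.0515
gripper_force: 0.0
clock: 31.12
tcp_pos: [0.4241, -0.2615, 0.0023]
orientation: [2.953, -1.073, 0.002]
contact_force: [-0.8, 0.6, 5.8]
grip_width: 0.0191
gripper_force: 25.3
```

```bash
python3 -m handwheel '[{"dp":[0,0,-0.03],"delta_rot":[0,0,0]},{"dp":[0,0,-0.08],"delta_rot":[0,0,0]},{"dp":[0,0,-0.12],"delta_rot":[0,0,0]},{"dp":[0,0,-0.12],"delta_rot":[0,0,0]}]' 0 25
python3 -c "from h import *;go(595,231,120,-103)"
```

```text
clock: 31.62
tcp_pos: [0.4257, -0.2623, 0.1247]
orientation: [2.952, -1.073, 0.011]
contact_force: [0.4, -0.5, -0.5]
grip_width: 0.0188
gripper_force: 24.7
t 31.62 tcp [ 425.7 -262.3  124.7] az -130.0 j7 -1.83 w 18.8
dp [-0.1872, -0.4868, 0.0044] rot [-0.0, -0.007, -0.471]
```

```bash
python3 -m handwheel '[{"dp":[-0.015,-0.04,0.003],"delta_rot":[0,0,-0.03]},{"dp":[-0.034,-0.089,0.003],"delta_rot":[0,0,-0.08]},{"dp":[-0.053,-0.138,0.003],"delta_rot":[0,0,-0.13]},{"dp":[-0.072,-0.187,0.003],"delta_rot":[0,0,-0.18]},{"dp":[-0.091,-0.236,0.003],"delta_rot":[0,0,-0.23]},{"dp":[-0.11,-0.285,0.003],"delta_rot":[0,0,-0.28]},{"dp":[-0.129,-0.334,0.003],"delta_rot":[0,0,-0.33]},{"dp":[-0.148,-0.383,0.003],"delta_rot":[0,0,-0.38]},{"dp":[-0.167,-0.432,0.003],"delta_rot":[0,0,-0.43]},{"dp":[-0.187,-0.487,0.003],"delta_rot":[0,0,-0.471]},{"dp":[-0.187,-0.487,0.003],"delta_rot":[0,0,-0.471]},{"dp":[-0.187,-0.487,0.003],"delta_rot":[0,0,-0.471]}]' 0 25
python3 - <<'E'
from h import *
from bench import vision
w=vision.grab_frame("wrist");cv2.imwrite("pics/w8.png",w["img"]);go(595,231,10,-103)
E
```

```text
clock: 33.12
tcp_pos: [0.5921, 0.2313, 0.1171]
orientation: [3.12, -0.354, -0.003]
contact_force: [-0.5, -1.0, -0.5]
grip_width: 0.0189
gripper_force: 24.7
t 33.17 tcp [592.4 230.3 117.4] az -103.0 j7 -2.38 w 18.9
dp [0.0025, -0.0015, 0.1073] rot [0.002, 0.001, -0.001]
```

View pics/w8.png

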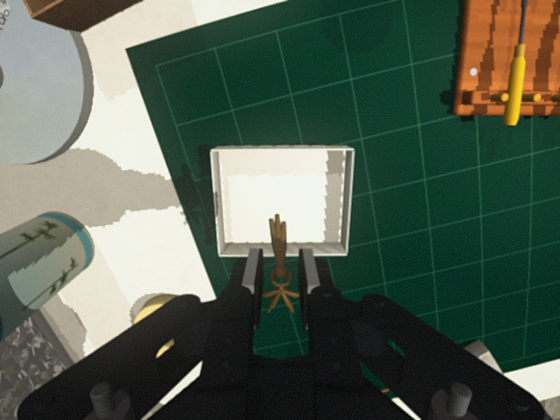

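The tray is squared to the fingers, with rim corners (212,148),(355,148),(348,256),(218,256). The charm is held, and the file lies between its pins at (515,95).

```bash
python3 - <<'E'
from h import *
from bench import vision
w=vision.grab_frame("wrist")
print(np.round(plane(w,[(212,148),(355,148),(348,256),(218,256)],.025).mean(0)*1e3,1)); go(595,231,6,-103)
E
python3 -m handwheel '[{"dp":[0.002,-0.001,0.03],"delta_rot":[0,0,0]},{"dp":[0.002,-0.001,0.06],"delta_rot":[0,0,0]},{"dp":[0.002,-0.001,0.085],"delta_rot":[0,0,0]},{"dp":[0.002,-0.001,0.100],"delta_rot":[0,0,0]},{"dp":[0.002,-0.001,0.107],"delta_rot":[0,0,0]},{"dp":[0.002,-0.001,0.109],"delta_rot":[0,0,0]},{"dp":[0.002,-0.001,0.109],"delta_rot":[0,0,0]}]' 0 25
```

```text
[595.1 227.1  25. ]
t 33.23 tcp [592.6 229.9 117.7] az -103.1 j7 -2.38 w 18.9
dp [0.0022, -0.0018, 0.1117] rot [0.002, 0.001, -0.002]
clock: 34.1
tcp_pos: [0.5957, 0.2328, 0.0102]
orientation: [-3.121, 0.355, -0.002]
contact_force: [-0.5, 0.4, -1.1]
grip_width: 0.019
gripper_force: 24.7
```

```bash
python3 -m handwheel '[{"dp":[0,0.002,0.003],"delta_rot":[0,0,0]},{"dp":[0,0.003,0.005],"delta_rot":[0,0,0]},{"dp":[0,0.003,0.0055],"delta_rot":[0,0,0]},{"dp":[0,0.003,0.0055],"delta_rot":[0,0,0]}]' 0 25
python3 -m handwheel '[{"dp":[0,0,0],"delta_rot":[0,0,0]},{"dp":[0,0,0],"delta_rot":[0,0,0]},{"dp":[0,0,0],"delta_rot":[0,0,0]},{"dp":[0,0,0],"delta_rot":[0,0,0]},{"dp":[0,0,-0.03],"delta_rot":[0,0,0]},{"dp":[0,0,-0.08],"delta_rot":[0,0,0]},{"dp":[0,0,-0.13],"delta_rot":[0,0,0]},{"dp":[0,0,-0.16],"delta_rot":[0,0,0]},{"dp":[-0.12,0,-0.16],"delta_rot":[0,0,0]},{"dp":[-0.12,0,-0.16],"delta_rot":[0,0,0]},{"dp":[-0.12,0,-0.16],"delta_rot":[0,0,0]}]' 0.45
python3 - <<'E'
from h import *
from bench import vision
w=vision.grab_frame("wrist")["img"][0:280,0:560];s=vision.grab_frame("scene")["img"][150:290,130:450]
a=cv2.resize(w,(600,300));b=cv2.resize(s,(600,262))
cv2.imwrite("pics/fin.png",np.vstack([a,b]))
E
```

```text
clock: 34.6
tcp_pos: [0.5945, 0.2297, 0.004]
orientation: [3.121, -0.355, 0.0]
contact_force: [-0.2, -0.0, 0.3]
grip_width: 0.0188
gripper_force: 24.7
clock: 35.98
tcp_pos: [0.473, 0.2581, 0.164]
orientation: [3.122, -0.345, -0.003]
contact_force: [1.0, 0.2, -0.1]
grip_width: 0.0381
gripper_force: 0.0
```

View pics/fin.png

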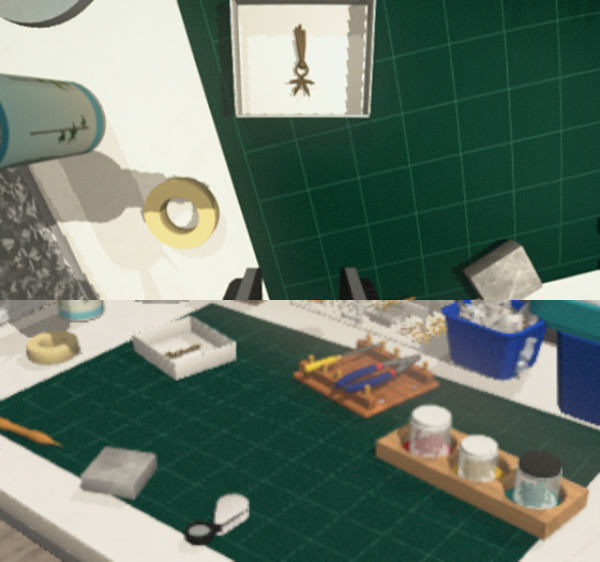

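The charm lies flat in the tray at (300,60). The pliers and file are on the rest around (365,370), and all three jars stand in their wells at (430,430), (478,458) and (538,480). I'm handing in.

```bash
python3 -m handwheel '[{"dp":[0,0,0],"delta_rot":[0,0,0]},{"dp":[0,0,0],"delta_rot":[0,0,0]}]'; python3 -c "
from bench import r
print(r.hand_in())"
```

```text
clock: 36.33
tcp_pos: [0.4786, 0.2562, 0.1639]
orientation: [3.121, -0.357, 0.0]
contact_force: [0.0, -0.7, -0.7]
grip_width: 0.0386
gripper_force: 0.0
the job is handed in; nothing more can be done
None
```

I handed the job in at about 36 s; the final pictures show both bead jars in their own wells, the gilt jar still in the middle one, the pliers and file on the rest between their pins, and the charm in the tray, but the hand-in call returned no verdict.

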